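# Hold the cover plate over its screw holes

## Task

Take the black brush off the open blue enclosure and lay it flat on the mat, clear of the enclosure. Then pick up the aluminium cover plate by its handle and hold it level about 15 mm above the enclosure, each of its four screw holes straight over a threaded hole (either way round), ready for the screws; finish while still holding it there, the cover touching nothing but the gripper. Leave the solder reel, tin, side cutters and screwdriver where they are.

Things in the scene. Friction and masses are not known exactly. Their poses are not given: they have to be found in the camera images.
- enclosure: Open blue instrument enclosure, fixed to the bench: 130 (its x) x 100 (its y) x 40 mm high, walls 4 mm, small feet 15 mm out at its short (x) ends. Origin: centre of its underside, on the mat; z up. Inside, fixed: a circuit board (top 29 mm over the mat) and a terminal strip. In each inner corner a brass boss, 13 mm across, top flush with the rim, with a 5 mm threaded bore.
- cover: Loose aluminium cover plate, 130 (its x) x 100 (its y) x 4 mm, about 0.18 kg, flat on the mat, handle up; a 9 mm screw hole near each corner. Origin: centre of its underside, z up; balanced about the middle. Black bow handle along its x: bar 74 mm long, 12 mm wide, 22 to 36 mm above the underside, two legs with 50 mm clear between. Fits the enclosure either way round.
- cover_grip (a point): Centre of the cover's handle bar, 29 mm above the cover's underside; pinch across the cover's y, 12 mm wide.
- dust_brush: Black static brush, 16 (its x) x 122 (its y) x 10 mm, 30 g; origin: middle of its underside, bristles at -y. It lies loose across the open enclosure on the rims of the two long walls (underside 40 mm over the mat). Pinch across its x near the middle, 16 mm wide; with wide-open fingers keep the tips just above the rim.
- thread0 (a point): Centre of threaded bore 0 of the enclosure at the top of its boss, at (+54, +39, 40) mm in the enclosure's frame.
- thread1 (a point): Centre of threaded bore 1 of the enclosure at the top of its boss, at (-54, +39, 40) mm in the enclosure's frame.
- thread2 (a point): Centre of threaded bore 2 of the enclosure at the top of its boss, at (-54, -39, 40) mm in the enclosure's frame.
- thread3 (a point): Centre of threaded bore 3 of the enclosure at the top of its boss, at (+54, -39, 40) mm in the enclosure's frame.
- hole0 (a point): Centre of the cover's screw hole 0 at the underside, at (+54, +39, 0) mm in the cover's frame; belongs over thread0, or over thread2 with the cover half-turned.
- hole1 (a point): Centre of the cover's screw hole 1 at the underside, at (-54, +39, 0) mm in the cover's frame; belongs over thread1, or over thread3 with the cover half-turned.
- hole2 (a point): Centre of the cover's screw hole 2 at the underside, at (-54, -39, 0) mm in the cover's frame; belongs over thread2, or over thread0 with the cover half-turned.
- hole3 (a point): Centre of the cover's screw hole 3 at the underside, at (+54, -39, 0) mm in the cover's frame; belongs over thread3, or over thread1 with the cover half-turned.
- reel: Bystander: white reel of solder wire standing on its flange, 54 mm across, 46 mm high; origin at the centre of its underside.
- tin: Bystander: round light-grey tip-cleaner tin, 50 mm across, 24 mm high; origin at the centre of its underside.
- cutters: Bystander: red-handled side cutters lying flat, 56 x 123 (its y) x 13 mm; origin at the middle of its underside.
- driver: Bystander: blue and yellow screwdriver lying on the mat, 128 mm long (its y), 16 mm thick; origin at the middle of its underside. (The free mat for laying things down is x 0.42 to 0.68, y 0.02 to 0.42 m, between the listed things; a tall instrument stands behind x 0.68 at y below 0.08.)

How it is judged:
On the way, in this order (a step that is already met when the one before it is completed fails the run):
1. the brush lies flat and still on the mat, let go, clear of the enclosure (height (world z) of dust_brush below 0.008 m and angle between dust_brush's own z axis and vertical below 0.15 rad and horizontal distance between dust_brush and enclosure above 0.09 m and contact force between dust_brush and enclosure below 0.05 N and contact force between dust_brush and the fingers below 0.05 N and linear speed of dust_brush below 0.03 m/s), for 0.2 s.
2. the cover plate is lifted off the mat in the gripper (height (world z) of cover above 0.03 m and contact force between cover and the fingers above 1 N), for 0.2 s.
At the end, for the whole second after the job is handed in: Cover held still and level (0.1 rad), each hole within 4 mm sideways of a threaded hole, underside 5 to 30 mm above the bosses, touching neither enclosure nor brush; brush released, still and flat on the mat, its middle over 90 mm from the enclosure's middle, not touching it (all of step 1 and ((horizontal distance between hole0 and thread0 below 0.004 m and horizontal distance between hole1 and thread1 below 0.004 m and horizontal distance between hole2 and thread2 below 0.004 m and horizontal distance between hole3 and thread3 below 0.004 m) or (horizontal distance between hole0 and thread2 below 0.004 m and horizontal distance between hole1 and thread3 below 0.004 m and horizontal distance between hole2 and thread0 below 0.004 m and horizontal distance between hole3 and thread1 below 0.004 m)) and z of hole0 in the frame of thread0 between 0.005 and 0.03 m and z of hole1 in the frame of thread0 between 0.005 and 0.03 m and z of hole2 in the frame of thread0 between 0.005 and 0.03 m and z of hole3 in the frame of thread0 between 0.005 and 0.03 m and angle between cover's own z axis and vertical below 0.1 rad and contact force between cover and the fingers above 1 N and contact force between cover and enclosure below 0.05 N and contact force between cover and dust_brush below 0.05 N and linear speed of cover below 0.02 m/s); the arm keeps its last pose, push and grip.
It fails at once if the solder reel moved more than 25 mm (distance of reel from where it was at the start of the episode above 0.025 m).
It fails at once if the tip-cleaner tin moved more than 25 mm (distance of tin from where it was at the start of the episode above 0.025 m).
It fails at once if the side cutters moved more than 25 mm (distance of cutters from where it was at the start of the episode above 0.025 m).
It fails at once if the screwdriver moved more than 25 mm (distance of driver from where it was at the start of the episode above 0.025 m).
It also fails if it takes over 51 s, if anything falls off the work surface, if the arm or the gripper's body presses on something with over 40 N, if the wrist force passes 120 N, or if a joint passes its speed limit or range.

## Robot

A 6-joint arm with a two-finger parallel gripper is mounted at the origin on a cart in front of the work surface, level with it; the furniture and walls round the work are solid. World frame = base frame: x ahead of the robot, y to its left, z up, the work surface at z = 0. Lengths are in m, angles in rad, forces in N, time in s.
With the tool pointing down it reaches from about 0.25 to 0.725 m from the base axis. Payload 4 kg.
Tool frame: the origin (TCP) lies midway between the tips of the shut fingers; the grasp point (between the pads) lies bot.pinch_z behind it (bot.pinch_z is the distance from the TCP to the grasp point, in m); z points along the fingers, y is the line along which they close (so a half turn about z gives the same grasp; the last joint's range is limited). The gripper opens to 85 mm and grips with 20 to 120 N. Pads are 22 mm wide; open, the fingers measure 114 mm over their backs; the gripper's body (76 mm by 85 mm) begins 54 mm behind the grasp point. The pads swing forward as they close: fully open they stand 13 mm farther back than shut.
Start: joints at [1.288, 0.241, 0.005, 1.335, 0, 1.571], TCP at [0.14, 0.48, 0.231] pointing down, gripper open.
Joint ranges: [-2.72, 2.72], [-1.05, 1.87], [-1.09, 1.28], [-1.99, 2.15], [-1.42, 1.44], [-3.14, 3.14]. Speed limits (rad/s): [2.79, 2.79, 3.14, 3.14, 3.14, 3.14].

## Interface

Orientations are given as a unit quaternion [x, y, z, w].
In Python, from workcell import bot gives the robot as it stands.
- The arm moves only by the shell command python3 jog.py, which reads ROWS from standard input. ROWS is a JSON list of rows, 1 to 10 of them, each an object with the fields drx, dry, drz (a rotation vector in shares of 2 pi rad (1.0 is 2 pi rad)), sx, sy, sz (the shift in shares of 1 m (1.0 is 1 m)), jaw (the finger opening in m); a field left out counts as zero (the opening has to be given); each row is the pose to reach, as a shift and turn from the pose commanded when the command began, along the tool's axes at that moment; what a row does not reach only later rows make up. A row lasts 1/8 s, in which the tool goes at most 0.0625 m and 0.188 rad, less where a joint would pass 70% of its speed; a pose out of reach is approached as far as the arm can. The fingers move at their own pace and stop on an object; the grip force is fixed at half the most. Time passes only in rows, so rows that do not move let the fingers close. It prints the time, the measured TCP pose, the force, the opening and the grip force at its end. A shift or turn number past 1, either way, is cut back to 1. Input that does not fit is refused with a message, and nothing moves.
- bot.get_obs(): the state, without advancing time (a new reading comes with each control period).
- bot.camera(name): name is "scene" or "top" or "wrist"; returns the picture (384x512x3 uint8, red, green, blue); there is no depth.
- bot.calibration(name): a dict with "mtx" (3x3 intrinsics, pixels), "R" (3x3) and "t" (3): a world point X has camera coordinates R X + t. Camera axes: x right, y down, z forward; pixel columns grow to the right and rows downward; lengths in m; the calibration is good to about 2 mm. A picture is of the moment at which its call begins: read the wrist's pose just before it. calibration takes no time and is no camera call; for the wrist camera it gives the pose at the moment of the call.
- bot.job_done(): hands the job in; it is judged then, once.
The state is a dict: "clock": time; "joint_pos": joint angles; "joint_vel": joint speeds; "tau": joint torques, N m; "eef_pos": TCP position; "tool_rot": TCP orientation; "ft_force": force on the tool from outside, world axes, zero at the start; "ft_torque": the same for the moment, N m; "grip_width": finger opening in m; "grasp_force": force on a finger pad.
Only numpy, scipy, OpenCV 4.12 (cv2) and the standard library are available. Lean on these libraries where they do the work, as an engineer would, in place of code of your own. Each camera call takes 0.05 s, during which the arm holds its last target. There are 200 camera calls.

## Working session

There is one attempt and no reset: what is moved stays moved. The work goes in short steps, Python scripts to look and compute and a shell command to move; the robot and the scene stay as the last step left them, time stands still between calls to the robot, and variables do not carry over. Pictures are saved under pics/ and viewed, at most 11 in all, crops included, and the job is handed in when it is done.

```bash
ls; mkdir -p pics; python3 - <<'E'
from workcell import bot
import cv2,numpy as np
o=bot.get_obs();print(o['clock'],o['eef_pos'],o['tool_rot'],o['grip_width'],bot.pinch_z)
for n in('top','scene'):
    im=bot.camera(n);cv2.imwrite(f'pics/{n}0.png',im[...,::-1]);c=bot.calibration(n);print(n,c)
E
```

```text
jog.py
pics
workcell.py
0.0 [0.1393388  0.47954921 0.23041283] [ 1.40912449e-01  9.90021510e-01 -1.03543113e-03 -1.37513060e-04] 0.08534437634825323 0.0187
top {'mtx': array([[388.03111221,   0.        , 255.07650956],
       [  0.        , 388.03111221, 194.95460499],
       [  0.        ,   0.        ,   1.        ]]), 'R': array([[-0.00402474, -0.99991194,  0.01264604],
       [-0.99396078,  0.00261333, -0.10970481],
       [ 0.1096621 , -0.0130112 , -0.99388376]]), 't': array([0.25587941, 0.55596809, 0.9504578 ])}
scene {'mtx': array([[384.14615639,   0.        , 250.8915851 ],
       [  0.        , 384.14615639, 192.83196702],
       [  0.        ,   0.        ,   1.        ]]), 'R': array([[-0.6975773 , -0.71635934, -0.01466982],
       [-0.31271366,  0.32280819, -0.89331128],
       [ 0.64466742, -0.61856622, -0.44919901]]), 't': array([0.56850971, 0.14374079, 0.81451354])}
```

View pics/top0.png

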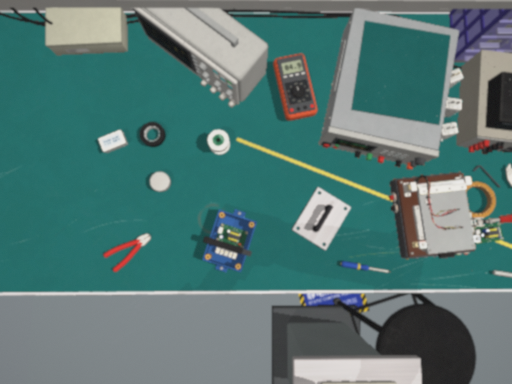

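View pics/scene0.png

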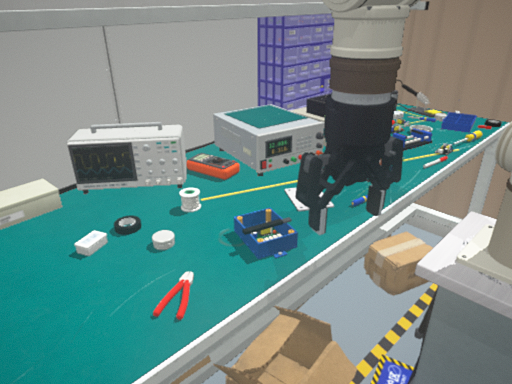

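The top view shows the enclosure at about (230,240), with the brush across it at (225,246). The cover is at (322,218), the driver at (362,267), the reel at (218,141), the tin at (160,181) and the cutters at (128,250). I'll get rough positions from the masks next.

```bash
cat > h.py <<'E'
from workcell import bot
import cv2,numpy as np
from scipy.spatial.transform import Rotation as R
def ray(c,uv,z):
    d=c['R'].T@np.linalg.solve(c['mtx'],np.array([uv[0],uv[1],1.]));o=-c['R'].T@c['t']
    return o+d*(z-o[2])/d[2]
def proj(c,X):
    p=c['mtx']@(c['R']@np.asarray(X)+c['t']);return p[:2]/p[2]
def shot(n,name):
    c=bot.calibration(n);im=bot.camera(n)[...,::-1].copy();cv2.imwrite(f'pics/{name}.png',im);np.savez(f'pics/{name}.npz',**c);return im,c
def load(name): return cv2.imread(f'pics/{name}.png'),dict(np.load(f'pics/{name}.npz'))
def go(pos,yaw):
    """row for tool pointing straight down, tool y axis at world angle yaw (mod pi)"""
    o=bot.get_obs();T=R.from_quat(o['tool_rot']);best=None
    for k in(-1,0,1,2):
        a=yaw+k*np.pi;y=np.array([np.cos(a),np.sin(a),0]);z=np.array([0,0,-1.])
        r=(T.inv()*R.from_matrix(np.c_[np.cross(y,z),y,z])).as_rotvec()
        if best is None or np.linalg.norm(r)<np.linalg.norm(best)-1e-6:best=r
    d=T.inv().apply(np.asarray(pos)-o['eef_pos'])
    print('row',np.round(best,3),np.round(d,4),'|d|',round(np.linalg.norm(d),3),'t',o['clock'],'j6',round(o['joint_pos'][5],2))
E
python3 - <<'E'
from h import *
c=bot.calibration('top');im=cv2.imread('pics/top0.png');g=im.astype(int)
hsv=cv2.cvtColor(im,cv2.COLOR_BGR2HSV)
roi=np.zeros(im.shape[:2],np.uint8);roi[200:280,195:265]=255
blue=cv2.inRange(hsv,(100,80,50),(125,255,255))&roi
r2=np.zeros_like(roi);r2[180:256,285:360]=255
al=cv2.inRange(hsv,(0,0,140),(180,50,255))&r2
dark=cv2.inRange(im,(0,0,0),(50,50,50))
for n,m,z in(('enc',blue,.04),('cover',al,.004),('brush',dark&roi,.05),('handle',dark&r2,.036)):
    ks=max(cv2.findContours(m,0,2)[0],key=cv2.contourArea) 
    rc=cv2.minAreaRect(ks);b=np.array([ray(c,p,z)[:2] for p in cv2.boxPoints(rc)])
    print(n,rc,b.mean(0).round(4),b.round(3).tolist(),np.linalg.norm(np.diff(b,axis=0),axis=1).round(3))
for n,p,z in(('reel',(218,141),.046),('tin',(160,181),.024),('cut',(128,250),.01),('drv',(362,267),.01)):print(n,ray(c,p,z).round(3))
cv2.imwrite('pics/crop0.png',cv2.resize(im[195:280,190:390],None,fx=4,fy=4,interpolation=2))
E
```

```text
enc ((233.5750274658203, 226.85215759277344), (41.40332794189453, 35.51582336425781), 17.447187423706055) [0.4767 0.3076] [[0.45, 0.369], [0.534, 0.344], [0.503, 0.246], [0.42, 0.272]] [0.087 0.103 0.087]
cover ((321.3382568359375, 218.1029510498047), (40.47366714477539, 51.27808380126953), 30.963762283325195) [0.4995 0.083 ] [[0.47, 0.162], [0.583, 0.092], [0.529, 0.003], [0.416, 0.074]] [0.134 0.104 0.133]
brush ((230.0, 247.00001525878906), (22.79903793334961, 3.724595546722412), 16.389541625976562) [0.4273 0.3158] [[0.431, 0.344], [0.44, 0.341], [0.424, 0.288], [0.415, 0.29]] [0.009 0.056 0.009]
handle ((326.65386962890625, 208.2692108154297), (2.4961509704589844, 5.269651889801025), 33.690067291259766) [0.5221 0.0751] [[0.518, 0.081], [0.529, 0.074], [0.526, 0.069], [0.515, 0.076]] [0.013 0.006 0.013]
reel [0.692 0.347 0.046]
tin [0.594 0.495 0.024]
cut [0.42  0.575 0.01 ]
drv [ 0.375 -0.016  0.01 ]
```

View pics/crop0.png

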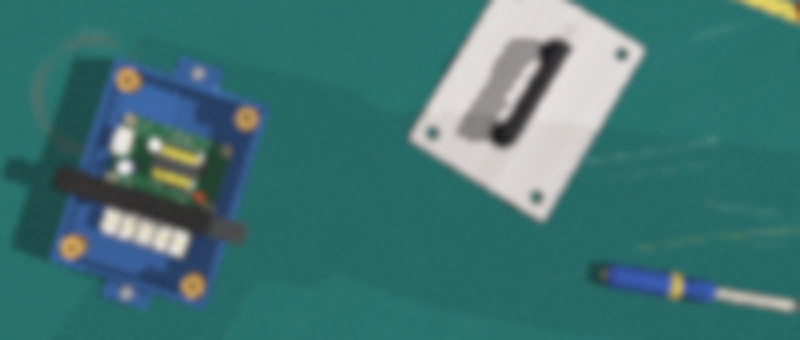

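The crop shows bosses at about (128,80), (246,118), (193,287) and (71,247). The brush runs from (58,180) to its bristle end at (242,232), and the handle runs from (505,137) to (560,48).

```bash
python3 - <<'E'
from h import *
c=bot.calibration('top')
f=lambda p,z:ray(c,(190+p[0]/4-.375,195+p[1]/4-.375),z)
B=np.array([f(p,.04) for p in((128,80),(246,118),(193,287),(71,247))]);print(B.round(4),B.mean(0),np.linalg.norm(B-np.roll(B,1,0),axis=1))
e=B[0]+B[1]-B[2]-B[3];print('enc yaw',np.arctan2(e[1],e[0]))
b=[f(p,.05) for p in((58,180),(242,232))];d=b[0]-b[1];m=(b[0]+b[1])/2;print('brush',m,np.linalg.norm(d),np.arctan2(d[1],d[0]))
h=[f(p,.036) for p in((505,137),(560,48))];d2=h[0]-h[1];print('handle',(h[0]+h[1])/2,np.linalg.norm(d2),np.arctan2(d2[1],d2[0]))
go([m[0],m[1],.2],np.arctan2(d[1],d[0])+np.pi/2)
E
```

```text
[[0.5068 0.3373 0.04  ]
 [0.483  0.2642 0.04  ]
 [0.3801 0.2969 0.04  ]
 [0.4046 0.3716 0.04  ]] [0.44360386 0.31751872 0.04      ] [0.10778223 0.07682142 0.10799844 0.07859569]
enc yaw -0.31569543287961677
brush [0.42949489 0.32284779 0.05      ] 0.11633630401818253 1.2936469765475107
handle [0.49846609 0.08541671 0.036     ] 0.06587312685857294 2.569277290983375
row [-0.002  0.002  1.565] [-0.3224 -0.0695  0.0306] |d| 0.331 t 0.1 j6 1.57
```

Careful with the scale: turns go in shares of 2 pi rad. That gives: 1.565 rad / 6.2832 = 0.2491.

```bash
R='x'; echo '[{"drz": 0.0286, "sx": -0.06, "sy": -0.01, "jaw": 0.05}, {"drz": 0.0573, "sx": -0.12, "sy": -0.02, "sz": 0.01, "jaw": 0.05}, {"drz": 0.0859, "sx": -0.18, "sy": -0.03, "sz": 0.02, "jaw": 0.05}, {"drz": 0.1146, "sx": -0.24, "sy": -0.045, "sz": 0.02, "jaw": 0.05}, {"drz": 0.1432, "sx": -0.29, "sy": -0.06, "sz": 0.03, "jaw": 0.05}, {"drz": 0.1719, "sx": -0.3224, "sy": -0.0695, "sz": 0.0306, "jaw": 0.05}, {"drz": 0.2005, "sx": -0.3224, "sy": -0.0695, "sz": 0.0306, "jaw": 0.05}, {"drz": 0.2292, "sx": -0.3224, "sy": -0.0695, "sz": 0.0306, "jaw": 0.05}, {"drx": -0.0003, "dry": 0.0003, "drz": 0.2491, "sx": -0.3224, "sy": -0.0695, "sz": 0.0306, "jaw": 0.05}, {"drx": -0.0003, "dry": 0.0003, "drz": 0.2491, "sx": -0.3224, "sy": -0.0695, "sz": 0.0306, "jaw": 0.05}]' | python3 jog.py; python3 - <<'E'
from h import *
im,c=shot('wrist','w1');print(bot.get_obs()['eef_pos'],bot.get_obs()['clock'])
for X in([0.4436,.3175,.04],[.4295,.3228,.05],[.5068,.3373,.04]):print(proj(c,X))
E
```

```text
clock: 1.35
eef_pos: [0.4295, 0.3231, 0.2002]
tool_rot: [0.798, 0.603, 0.0, -0.001]
ft_force: [-0.7, -0.9, -1.1]
grip_width: 0.05
grasp_force: 0.0
[0.42948799 0.32324063 0.20029216] 1.4
[275.08243116 172.40978753]
[258.5576704  173.78570633]
[338.67503285 132.35512761]
```

View pics/w1.png

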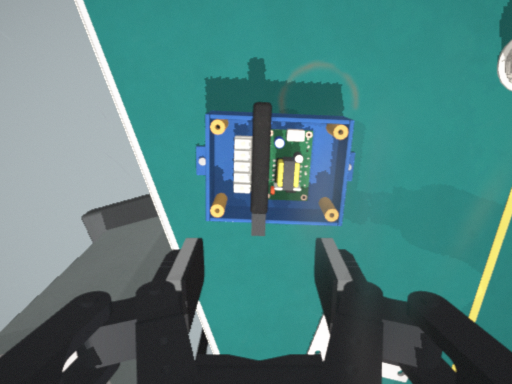

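The wrist view shows bosses at about (218,127), (341,132), (331,215) and (218,210). The brush runs from (262,103) down to (259,234).

```bash
python3 - <<'E'
from h import *
im,c=load('w1')
def boss(z=.04):
    g=cv2.cvtColor(im,cv2.COLOR_BGR2GRAY);hsv=cv2.cvtColor(im,cv2.COLOR_BGR2HSV);P=[]
    for u,v in((218,127),(341,132),(331,215),(218,210)):
        m=cv2.inRange(hsv,(8,90,190),(30,255,255))[v-12:v+13,u-12:u+13]
        ct=max(cv2.findContours(m,0,1)[0],key=cv2.contourArea);(a,b),r=cv2.minEnclosingCircle(ct)
        P.append(ray(c,(u-12+a,v-12+b),z));print((u-12+a,v-12+b),r)
    return np.array(P)
B=boss();print(B.round(4),B.mean(0),np.linalg.norm(B-np.roll(B,1,0),axis=1).round(4))
e=B[1]+B[2]-B[0]-B[3];print('yaw',np.arctan2(e[1],e[0]))
m=cv2.inRange(im,(0,0,0),(60,60,60));m[:95]=0;m[212:]=0;m[:,:245]=0;m[:,276:]=0
for v in range(106,210,12):
    s=np.flatnonzero(m[v]);print(v,s.min(),s.max(),end='; ')
b=[ray(c,p,.05) for p in((262,104),(259,234))];d=b[0]-b[1];q=(b[0]+b[1])/2;a=np.arctan2(d[1],d[0]);print('brush',q,np.linalg.norm(d),a)
go([q[0],q[1],.05],a+np.pi/2)
E
```

```text
(217.5, 126.5) 7.516748428344727
(340.0, 131.5) 7.500100135803223
(331.0, 214.25) 6.600289344787598
(216.76000022888184, 210.3100004196167) 6.795223712921143
[[0.4058 0.3712 0.04  ]
 [0.5081 0.3377 0.04  ]
 [0.4838 0.2639 0.04  ]
 [0.3813 0.297  0.04  ]] [0.44475293 0.31743319 0.04      ] [0.0782 0.1076 0.0777 0.1078]
yaw -0.31441249700907375
106 253 271; 118 254 269; 130 253 269; 142 253 268; 154 253 268; 166 253 268; 178 252 275; 190 252 267; 202 251 266; brush [0.43135523 0.32334755 0.05      ] 0.11750557750807764 1.2735174326523664
row [-0.001 -0.002  0.022] [0.0003 0.0019 0.1503] |d| 0.15 t 1.4 j6 2.49
```

Converted, 0.022 rad / 6.2832 = 0.0035.

```bash
echo '[{"drz": 0.0035, "sy": 0.002, "sz": 0.06, "jaw": 0.045}, {"drz": 0.0035, "sy": 0.002, "sz": 0.12, "jaw": 0.045}, {"drz": 0.0035, "sy": 0.002, "sz": 0.15, "jaw": 0.045}, {"drz": 0.0035, "sy": 0.002, "sz": 0.161, "jaw": 0.045}, {"drz": 0.0035, "sy": 0.002, "sz": 0.161, "jaw": 0.045}, {"drz": 0.0035, "sy": 0.002, "sz": 0.161, "jaw": 0}, {"drz": 0.0035, "sy": 0.002, "sz": 0.161, "jaw": 0}, {"drz": 0.0035, "sy": 0.002, "sz": 0.161, "jaw": 0}, {"drz": 0.0035, "sy": 0.002, "sz": 0.161, "jaw": 0}]' | python3 jog.py; python3 -c "
from h import *
im,c=shot('wrist','w2')
go([.61,.22,.12],1.2735+np.pi/2)"
```

```text
clock: 2.52
eef_pos: [0.4331, 0.3243, 0.0417]
tool_rot: [0.804, 0.594, 0.003, -0.001]
ft_force: [-1.1, -0.2, 6.3]
grip_width: 0.0136
grasp_force: 60.3
row [ 0.002 -0.006 -0.002] [-0.0471  0.2    -0.0781] |d| 0.22 t 2.575 j6 2.51
```

```bash
echo '[{"sz": -0.03, "jaw": 0}, {"sz": -0.078, "jaw": 0}, {"sx": -0.012, "sy": 0.05, "sz": -0.078, "jaw": 0}, {"sx": -0.024, "sy": 0.1, "sz": -0.078, "jaw": 0}, {"sx": -0.036, "sy": 0.15, "sz": -0.078, "jaw": 0}, {"sx": -0.0471, "sy": 0.2, "sz": -0.078, "jaw": 0}, {"sx": -0.0471, "sy": 0.2, "sz": -0.078, "jaw": 0}]' | python3 jog.py; python3 - <<'E'
from h import *
im,c=shot('wrist','w3');s,_=shot('scene','s3')
p=proj(_,[.61,.22,.1]).astype(int);print(p)
k=cv2.resize(s[p[1]-75:p[1]+75,p[0]-70:p[0]+90],(400,384));cv2.imwrite('pics/v3.png',np.hstack([cv2.resize(im,(400,384)),k]))
go([.61,.22,.0035],1.2735+np.pi/2)
E
```

```text
clock: 3.45
eef_pos: [0.6119, 0.2166, 0.1173]
tool_rot: [0.806, 0.592, 0.002, -0.0]
ft_force: [-0.9, -0.1, -0.2]
grip_width: 0.0138
grasp_force: 59.6
[244 168]
row [-0.001 -0.002 -0.003] [0.0014 0.0009 0.1138] |d| 0.114 t 3.55 j6 2.21
```

View pics/v3.png

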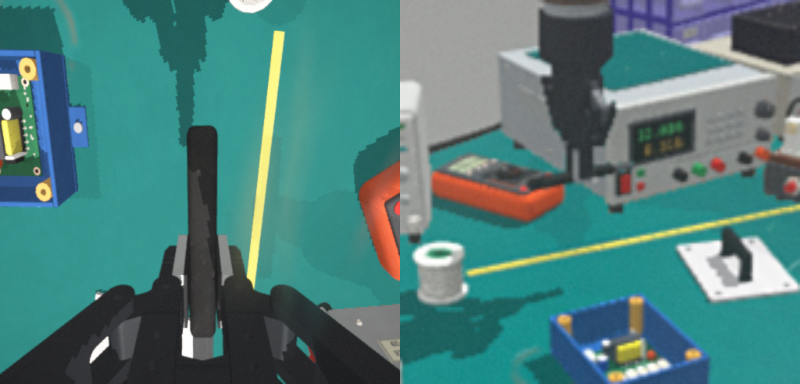

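```bash
python3 - <<'E'
from h import *
im,c=load('w3');ct=bot.calibration('top')
print('yellow',[ray(ct,p,.0).round(3) for p in((238,139),(290,159),(392,198))])
for z in(.115,.125):
  a=ray(c,(202*1.28,127),z);b=ray(c,(202*1.28,336),z);print(z,a.round(4),b.round(4),np.linalg.norm(a-b))
# free solve: depth of far end vs near end, using widths
m=cv2.inRange(im,(0,0,0),(70,70,70))
for v in range(126,250,12):
  s=np.flatnonzero(m[v,225:300])+225;print(v,s.min(),s.max(),end='; ')
# scene shot: far end
s,cs=load('s3');p=(244-70+530*0,0)
print('scene far end px',174+(530-400)*.4,93+186*150/384)
for z in(.105,.115,.125):print(proj(cs,ray(c,(202*1.28,127),z)))
E
```

```text
yellow [array([0.709, 0.298, 0.   ]), array([0.655, 0.161, 0.   ]), array([ 0.551, -0.104,  0.   ])]
0.115 [0.6296 0.2715 0.115 ] [0.5981 0.1711 0.115 ] 0.10526161285765741
0.125 [0.63   0.2726 0.125 ] [0.6006 0.1791 0.125 ] 0.09803806436334901
126 245 270; 138 239 277; 150 240 277; 162 240 277; 174 240 277; 186 241 277; 198 241 276; 210 241 276; 222 241 276; 234 241 276; 246 239 279; scene far end px 226.0 165.65625
[225.78971652 170.08944984]
[225.21654719 166.64213762]
[224.63768517 163.16058688]
```

```bash
echo '[{"sz": 0.05, "jaw": 0}, {"sz": 0.09, "jaw": 0}, {"sz": 0.105, "jaw": 0}, {"sz": 0.111, "jaw": 0}, {"sz": 0.111, "jaw": 0}]' | python3 jog.py; echo '[{"jaw": 0.03}, {"jaw": 0.04}, {"jaw": 0.04}, {"sz": -0.04, "jaw": 0.04}, {"sz": -0.1, "jaw": 0.04}, {"sz": -0.14, "jaw": 0.04}, {"sz": -0.16, "jaw": 0.06}, {"sz": -0.16, "jaw": 0.06}]' | python3 jog.py; python3 - <<'E'
from h import *
im,c=shot('wrist','w4');go([.4985,.0854,.2],2.569+np.pi/2)
E
```

```text
clock: 4.18
eef_pos: [0.6097, 0.2202, 0.0079]
tool_rot: [0.804, 0.594, 0.002, -0.001]
ft_force: [-0.5, 0.1, 0.1]
grip_width: 0.0137
grasp_force: 59.6
clock: 5.18
eef_pos: [0.6103, 0.2195, 0.1692]
tool_rot: [0.805, 0.594, 0.003, -0.0]
ft_force: [0.7, -0.2, -0.7]
grip_width: 0.0597
grasp_force: 0.0
row [ 0.003 -0.002 -1.297] [-0.1603 -0.0664 -0.0335] |d| 0.177 t 5.225 j6 2.21
```

View pics/w4.png

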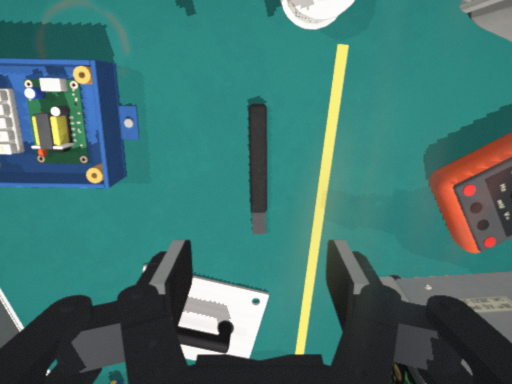

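The brush lies flat on the mat from (258,104) to (259,233), clear of the enclosure. Next is the cover.

Converted, -1.297 rad / 6.2832 = -0.2064.

```bash
echo '[{"drz": -0.0286, "sx": -0.04, "sy": -0.016, "sz": -0.02, "jaw": 0.06}, {"drz": -0.0573, "sx": -0.08, "sy": -0.033, "sz": -0.03, "jaw": 0.06}, {"drz": -0.0859, "sx": -0.12, "sy": -0.05, "sz": -0.0335, "jaw": 0.06}, {"drz": -0.1146, "sx": -0.16, "sy": -0.0664, "sz": -0.0335, "jaw": 0.06}, {"drz": -0.1432, "sx": -0.1603, "sy": -0.0664, "sz": -0.0335, "jaw": 0.06}, {"drz": -0.1719, "sx": -0.1603, "sy": -0.0664, "sz": -0.0335, "jaw": 0.06}, {"drz": -0.2005, "sx": -0.1603, "sy": -0.0664, "sz": -0.0335, "jaw": 0.06}, {"drz": -0.2064, "sx": -0.1603, "sy": -0.0664, "sz": -0.0335, "jaw": 0.06}, {"drz": -0.2064, "sx": -0.1603, "sy": -0.0664, "sz": -0.0335, "jaw": 0.06}]' | python3 jog.py; python3 - <<'E'
from h import *
im,c=shot('wrist','w5')
E
```

```text
clock: 6.35
eef_pos: [0.4977, 0.0853, 0.1986]
tool_rot: [0.283, 0.959, 0.001, -0.001]
ft_force: [0.0, -0.1, 0.3]
grip_width: 0.0599
grasp_force: 0.0
```

View pics/w5.png

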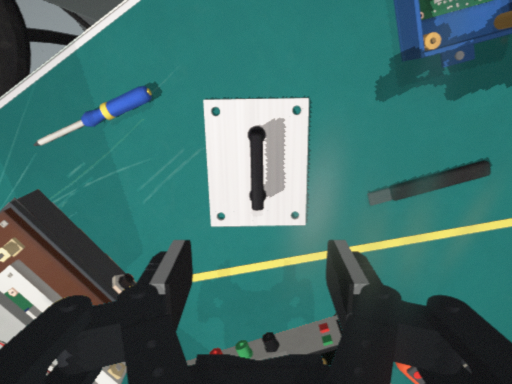

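The wrist view shows the cover's holes at about (215,111), (297,110), (295,215) and (221,216), with the handle from (257,130) to (258,207).

```bash
python3 - <<'E'
from h import *
im,c=load('w5');g=cv2.cvtColor(im,cv2.COLOR_BGR2GRAY);P=[]
for u,v in((215,111),(297,110),(295,215),(221,216)):
    w=255-g[v-7:v+8,u-7:u+8].astype(float);w=np.clip(w-90,0,None);yy,xx=np.mgrid[v-7:v+8,u-7:u+8]
    q=((w*xx).sum()/w.sum(),(w*yy).sum()/w.sum());print(np.round(q,1),end=' ');P.append(ray(c,q,.003))
P=np.array(P);q=P.mean(0);print(P.round(4).tolist(),q,np.linalg.norm(P-np.roll(P,1,0),axis=1).round(4))
e=P[0]+P[1]-P[2]-P[3];a=np.arctan2(e[1],e[0]);print('yaw',a)
print('handle',ray(c,(257,131),.036),ray(c,(258,207),.036))
go([q[0],q[1],.0115],a+np.pi/2)
E
```

```text
[215.  111.2] [296.1 110. ] [294.2 215. ] [220.4 216.1] [[0.4338, 0.0776, 0.003], [0.4754, 0.1438, 0.003], [0.567, 0.0861, 0.003], [0.5256, 0.0201, 0.003]] [0.500463   0.08190402 0.003     ] [0.1084 0.0782 0.1083 0.0779]
yaw 2.5809041753224657
handle [0.46830186 0.1035786  0.036     ] [0.52869348 0.06541063 0.036     ]
row [ 0.001 -0.002 -0.014] [-0.0044 -0.0017  0.1874] |d| 0.187 t 6.4 j6 0.74
```

Converted, -0.014 rad / 6.2832 = -0.0022.

```bash
echo '[{"drz": -0.0022, "sx": -0.0044, "sy": -0.0017, "sz": 0.05, "jaw": 0.05}, {"drz": -0.0022, "sx": -0.0044, "sy": -0.0017, "sz": 0.11, "jaw": 0.05}, {"drz": -0.0022, "sx": -0.0044, "sy": -0.0017, "sz": 0.16, "jaw": 0.05}, {"drz": -0.0022, "sx": -0.0044, "sy": -0.0017, "sz": 0.187, "jaw": 0.05}, {"drz": -0.0022, "sx": -0.0044, "sy": -0.0017, "sz": 0.187, "jaw": 0.05}, {"drz": -0.0022, "sx": -0.0044, "sy": -0.0017, "sz": 0.187, "jaw": 0}, {"drz": -0.0022, "sx": -0.0044, "sy": -0.0017, "sz": 0.187, "jaw": 0}, {"drz": -0.0022, "sx": -0.0044, "sy": -0.0017, "sz": 0.187, "jaw": 0}, {"drz": -0.0022, "sx": -0.0044, "sy": -0.0017, "sz": 0.187, "jaw": 0}, {"drz": -0.0022, "sx": -0.0044, "sy": -0.0017, "sz": 0.187, "jaw": 0}]' | python3 jog.py; echo '[{"sz": -0.02, "jaw": 0}, {"sz": -0.05, "jaw": 0}, {"sz": -0.1, "jaw": 0}, {"sz": -0.11, "jaw": 0}, {"sz": -0.11, "jaw": 0}, {"sz": -0.11, "jaw": 0}]' | python3 jog.py; python3 - <<'E'
from h import *
im,c=shot('wrist','w6')
go([.4446,.3175,.12],-.3145+np.pi/2)
E
```

```text
clock: 7.65
eef_pos: [0.5028, 0.0822, 0.0145]
tool_rot: [0.276, 0.961, 0.002, 0.002]
ft_force: [-0.4, -0.2, 6.7]
grip_width: 0.0108
grasp_force: 61.0
clock: 8.4
eef_pos: [0.4996, 0.0815, 0.121]
tool_rot: [0.276, 0.961, 0.001, -0.002]
ft_force: [0.3, 0.1, -2.9]
grip_width: 0.0106
grasp_force: 59.9
row [ 0.    -0.004 -0.244] [0.1718 0.171  0.0014] |d| 0.242 t 8.45 j6 0.72
```

View pics/w6.png

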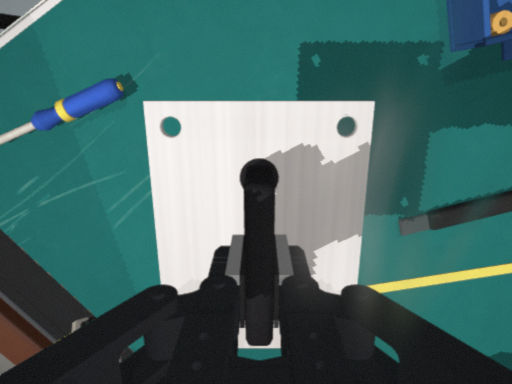

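The cover is held with its far holes at (171,127) and (347,127). I'll measure its position in the grip.

```bash
cat >> h.py <<'E'
def holes(im,c,seeds,r=16):
    """holes' top-edge centres by threshold; returns pixels"""
    g=cv2.cvtColor(im,cv2.COLOR_BGR2GRAY);Q=[]
    for u,v in seeds:
        p=g[v-r:v+r+1,u-r:u+r+1];m=cv2.inRange(p,0,150)
        cs=[k for k in cv2.findContours(m,0,1)[0] if len(k)>=5];k=max(cs,key=cv2.contourArea)
        (a,b),ax,_=cv2.fitEllipse(k);Q.append((u-r+a,v-r+b));print('hole',np.round(Q[-1],2),np.round(ax,1))
    return Q
def cover(im,c,seeds,o):
    from scipy.optimize import brentq
    Q=holes(im,c,seeds);f=lambda z:np.linalg.norm(ray(c,Q[0],z)-ray(c,Q[1],z))-.078
    z=brentq(f,0,o['eef_pos'][2]+.03);H=np.array([ray(c,q,z) for q in Q]);T=R.from_quat(o['tool_rot']).inv()
    print('top z',z,'in tool',[T.apply(h-o['eef_pos']).round(4) for h in H]);return H
E
python3 - <<'E'
from h import *
im,c=load('w6');o=bot.get_obs()
H=cover(im,c,((171,127),(347,127)),o);print(H.round(4))
E
```

```text
hole [170.4  126.45] [18.4 19.8]
hole [346.05 126.36] [17.6 19.6]
top z 0.11040802944909614 in tool [array([ 0.0558, -0.0385,  0.0106]), array([0.0558, 0.0395, 0.0106])]
[[0.4318 0.0785 0.1104]
 [0.4732 0.1446 0.1104]]
```

```bash
cat >> h.py <<'E'
def tgt(enc,yaw,off,z):
    a=yaw+np.pi/2;o=R.from_quat(bot.get_obs()['tool_rot'])
    y=np.array([np.cos(a),np.sin(a)]);y*=np.sign(y@o.as_matrix()[:2,1]);x=np.array([-y[1],y[0]])
    x=np.cross([*y,0],[0,0,-1.])[:2]
    p=np.asarray(enc)-x*off[0]-y*off[1];go([*p,z],yaw+np.pi/2)
E
python3 -c "
from h import *
tgt([.4447,.3175],-.3145,(.0018,.0005),.121)"
```

```text
row [ 0.    -0.004 -0.244] [0.1698 0.171  0.0004] |d| 0.241 t 8.45 j6 0.72
```

Converted, -0.244 rad / 6.2832 = -0.0388.

```bash
echo '[{"drz": -0.008, "sx": 0.03, "sy": 0.03, "jaw": 0}, {"dry": -0.0002, "drz": -0.0159, "sx": 0.065, "sy": 0.066, "jaw": 0}, {"dry": -0.0003, "drz": -0.0239, "sx": 0.1, "sy": 0.101, "jaw": 0}, {"dry": -0.0005, "drz": -0.0318, "sx": 0.135, "sy": 0.136, "jaw": 0}, {"dry": -0.0006, "drz": -0.0388, "sx": 0.16, "sy": 0.161, "jaw": 0}, {"dry": -0.0006, "drz": -0.0388, "sx": 0.1698, "sy": 0.171, "jaw": 0}, {"dry": -0.0006, "drz": -0.0388, "sx": 0.1698, "sy": 0.171, "jaw": 0}, {"dry": -0.0006, "drz": -0.0388, "sx": 0.1698, "sy": 0.171, "jaw": 0}]' | python3 jog.py; python3 - <<'E'
from h import *
im,c=shot('wrist','w7');o=bot.get_obs();t,_=shot('top','t7')
cv2.imwrite('pics/v7.png',np.hstack([cv2.resize(im,(400,300)),cv2.resize(t[195:285,175:295],(400,300))]))
tgt([.4447,.3175],-.3145,(.0018,.0005),.0705)
H=cover(im,c,((171,127),(347,127)),o);print(H)
E
```

```text
clock: 9.45
eef_pos: [0.4477, 0.3154, 0.1226]
tool_rot: [0.157, 0.988, -0.0, 0.002]
ft_force: [-0.4, -0.6, -1.9]
grip_width: 0.0106
grasp_force: 59.9
row [ 0.001  0.004 -0.002] [0.0022 0.0004 0.0525] |d| 0.053 t 9.55 j6 0.93
hole [170.44 126.44] [18.4 19.8]
hole [346.17 126.25] [17.4 19.9]
top z 0.1116842221244172 in tool [array([ 0.0559, -0.0386,  0.0109]), array([0.056 , 0.0394, 0.011 ])]
[[0.38277048 0.29598797 0.11168422]
 [0.40700806 0.37012662 0.11168422]]
```

View pics/v7.png

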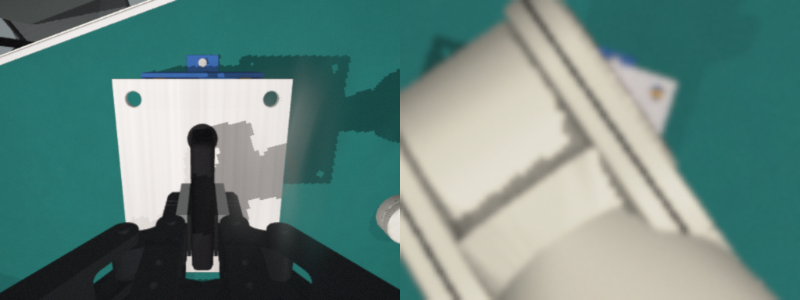

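Converted, 0.004 rad / 6.2832 = 0.0006.

```bash
echo '[{"drx": 0.0002, "dry": 0.0006, "drz": -0.0003, "sx": 0.0022, "sy": 0.0004, "sz": 0.03, "jaw": 0}, {"drx": 0.0002, "dry": 0.0006, "drz": -0.0003, "sx": 0.0022, "sy": 0.0004, "sz": 0.045, "jaw": 0}, {"drx": 0.0002, "dry": 0.0006, "drz": -0.0003, "sx": 0.0022, "sy": 0.0004, "sz": 0.0525, "jaw": 0}, {"drx": 0.0002, "dry": 0.0006, "drz": -0.0003, "sx": 0.0022, "sy": 0.0004, "sz": 0.0525, "jaw": 0}, {"drx": 0.0002, "dry": 0.0006, "drz": -0.0003, "sx": 0.0022, "sy": 0.0004, "sz": 0.0525, "jaw": 0}, {"drx": 0.0002, "dry": 0.0006, "drz": -0.0003, "sx": 0.0022, "sy": 0.0004, "sz": 0.0525, "jaw": 0}]' | python3 jog.py; python3 - <<'E'
from h import *
im,c=shot('wrist','w8');o=bot.get_obs();s,cs=shot('scene','s8')
p=proj(cs,[.445,.317,.05]).astype(int);print(p)
cv2.imwrite('pics/v8.png',np.hstack([cv2.resize(im[60:210,130:390],(400,231)),cv2.resize(s[p[1]-40:p[1]+40,p[0]-60:p[0]+78],(400,231))]))
tgt([.4447,.3175],-.3145,(.0018,.0005),.0705)
H=cover(im,c,((171,127),(347,127)),o);print(H)
# predicted pixels, by enclosure estimate
E=R.from_euler('z',-.3145);P=lambda x,y,z:proj(c,E.apply([x,y,z])+[.4447,.3175,0]).round(1)
print('pred rim corners',P(-.065,.05,.04),P(-.065,-.05,.04),'bores',P(-.054,.039,.04),P(-.054,-.039,.04))
print('scene pred rim',[proj(cs,E.apply(q)+[.4447,.3175,0]).round(1) for q in([-.065,.05,.04],[.065,.05,.04],[-.065,-.05,.04],[-.054,.039,.04],[.054,.039,.04])])
E
```

```text
clock: 10.3
eef_pos: [0.4465, 0.3182, 0.0715]
tool_rot: [0.156, 0.988, 0.001, 0.001]
ft_force: [-0.9, 0.4, -2.0]
grip_width: 0.0104
grasp_force: 59.8
[264 219]
row [0.002 0.001 0.002] [-0.0004 -0.0016  0.0008] |d| 0.002 t 10.4 j6 0.93
hole [167.49 128.75] [11.1 16.9]
hole [346.13 126.29] [17.2 19.8]
top z 0.06341197202729282 in tool [array([ 0.055 , -0.0392,  0.0078]), array([0.056 , 0.0388, 0.008 ])]
[[0.38207232 0.29780323 0.06341197]
 [0.40512298 0.37231945 0.06341197]]
pred rim corners [356.5  99.4] [153.4  99.2] bores [332.8 122. ] [177.3 121.8]
scene pred rim [array([257.6, 243.6]), array([232.8, 216.3]), array([297.6, 231.9]), array([259.8, 239.7]), array([238.9, 217.3])]
```

View pics/v8.png

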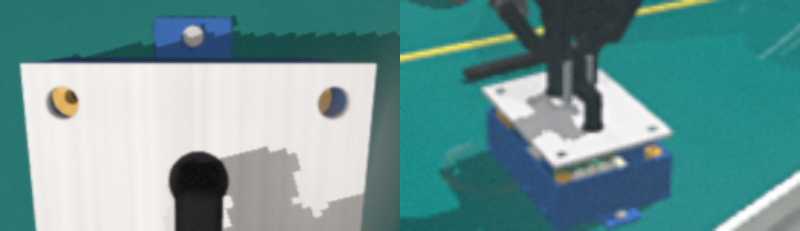

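The crop shows brass with the bore inside the left hole at about (175.5,124) in full-image pixels, against a predicted (177,122). The cover sits evenly over the enclosure with a gap. I'll do one settling hold, then a direct check of bore against hole.

```bash
echo '[{"jaw": 0}, {"jaw": 0}, {"jaw": 0}, {"jaw": 0}]' | python3 jog.py; python3 - <<'E'
from h import *
im,c=shot('wrist','w9');o=bot.get_obs();print(o['eef_pos'],o['tool_rot'])
tgt([.4447,.3175],-.3145,(.0018,.0005),.0705)
T=R.from_quat(o['tool_rot']);C=o['eef_pos']+T.apply([.0018,.0005,0]);print('cover centre',C,'up',T.apply([0,0,-1]))
cv2.imwrite('pics/v9.png',cv2.resize(np.hstack([im[106:148,146:190],im[106:148,324:368]]),None,fx=8,fy=8,interpolation=2))
for y in(-.0385,.0395):
    h=o['eef_pos']+T.apply([.0558,y,.0107]);hb=o['eef_pos']+T.apply([.0558,y,.0147]);print('hole top px',proj(c,h),'bottom',proj(c,hb),hb)
E
```

```text
clock: 10.9
eef_pos: [0.446, 0.3178, 0.0707]
tool_rot: [0.156, 0.988, 0.001, 0.0]
ft_force: [-0.1, 0.7, -0.2]
grip_width: 0.0106
grasp_force: 59.8
[0.44598186 0.31781841 0.07065171] [ 1.55770879e-01  9.87793078e-01  5.17490704e-04 -2.44149302e-05]
row [ 0.001 -0.     0.002] [-0.0007 -0.0012  0.0002] |d| 0.001 t 10.95 j6 0.93
cover centre [0.44442308 0.31884807 0.07065259] up [-1.12986166e-04 -1.02995374e-03  9.99999463e-01]
hole top px [170.7095898  126.27933356] bottom [172.85776733 125.24872472] [0.3810435  0.29837376 0.05592434]
hole top px [346.46285447 126.1713297 ] bottom [344.30732322 125.14393419] [0.40504713 0.37258845 0.05600349]
```

View pics/v9.png

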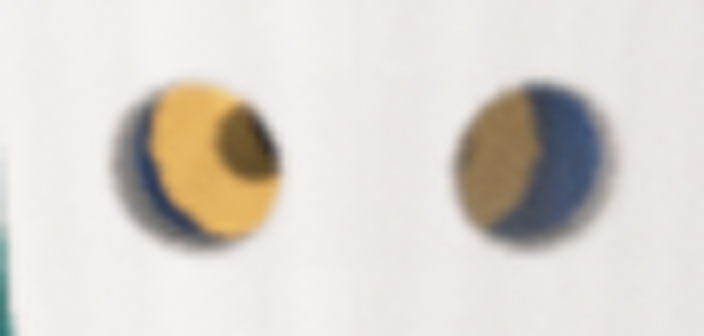

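The left hole shows the bore at about (177.1,123.4). The right hole shows the boss's right edge at about column 347.

```bash
python3 - <<'E'
from h import *
_,c=load('w9');T=R.from_quat(bot.get_obs()['tool_rot'])
b=ray(c,(177.1,123.4),.04);print('bore',b,'err tool axes (bore-hole)',T.inv().apply(b-np.array([.38104,.29837,.056])))
e=ray(c,(347.1,124.5),.04);print('boss edge R in tool',T.inv().apply(e-np.array([.40505,.37259,.056])),'expect y +.0065')
E
```

```text
bore [0.38135324 0.29646431 0.04      ] err tool axes (bore-hole) [-0.00088784 -0.00173305  0.01599806]
boss edge R in tool [-0.00148807  0.00533489  0.01600511] expect y +.0065
```

Both checks agree that a shift of about (-0.8, -1.4) mm is needed.

```bash
echo '[{"sx": -0.0008, "sy": -0.0014, "jaw": 0}, {"sx": -0.0008, "sy": -0.0014, "jaw": 0}, {"sx": -0.0008, "sy": -0.0014, "jaw": 0}, {"sx": -0.0008, "sy": -0.0014, "jaw": 0}, {"sx": -0.0008, "sy": -0.0014, "jaw": 0}, {"sx": -0.0008, "sy": -0.0014, "jaw": 0}]' | python3 jog.py; python3 - <<'E'
from h import *
tgt([.4447,.3175],-.3145,(.0018,.0005),.0705)
print(bot.get_obs()['joint_vel'].round(4) if hasattr(bot.get_obs()['joint_vel'],'round') else '')
print(bot.job_done())
E
```

```text
clock: 11.7
eef_pos: [0.4463, 0.3163, 0.0707]
tool_rot: [0.156, 0.988, 0.001, 0.0]
ft_force: [-0.3, -1.1, -1.8]
grip_width: 0.0112
grasp_force: 59.8
row [ 0.001 -0.     0.002] [0.0001 0.0002 0.0002] |d| 0.0 t 11.7 j6 0.93
[-0.0017 -0.0005  0.0015 -0.0009 -0.0002 -0.0004]
the job is handed in; nothing more can be done
None
```

I handed the job in at 11.7 s; no verdict came back. The brush is flat on the mat clear of the enclosure, and the cover is held level about 16 mm above the bosses, its holes within an estimated 1 mm of the threads.

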